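Make up two kits on the pocketed boards

ROBOT

A 7-joint arm with a two-finger parallel gripper is mounted at the origin on a cart in front of the work surface, level with it; the furniture and walls round the work are solid. World frame = base frame: x ahead of the robot, y to its left, z up, the work surface at z = 0. Lengths are in m, angles in rad, forces in N, time in s.
With the tool pointing down it reaches from about 0.425 to 0.825 m from the base axis. Payload 3.6 kg.
Tool frame: the origin (TCP) lies where the fingers leave the gripper's body, on its centre line; the fingertips stand 73 mm ahead of it and the grasp point (between the pads) lies 54 mm ahead of it; z points along the fingers, y is the line along which they close (so a half turn about z gives the same grasp; the last joint's range is limited). The gripper opens to 85 mm and grips with 20 to 120 N. Pads are 22 mm wide; open, the fingers measure 114 mm over their backs; the gripper's body (76 mm by 85 mm) begins 54 mm behind the grasp point. The pads swing forward as they close: fully open they stand 13 mm farther back than shut.
Start: joints at [-1.161, 0.615, -0.013, 1.423, 0.008, 1.103, -0.04], TCP at [0.274, 0.589, 0.304] pointing down, gripper open.
Joint ranges: [-3.12, 3.12], [-0.3, 2.06], [-1.34, 1.32], [0.26, 2.42], [-1.36, 4.5], [0.01, 1.98], [-2.84, 2.84]. Speed limits (rad/s): [2.79, 2.79, 3.14, 3.14, 3.14, 3.14, 3.14].

INTERFACE

Orientations are given as a unit quaternion [x, y, z, w].
In Python, from station import arm, snapshot, camera_info, ticket gives the robot as it stands. Calls block until the motion is done:
- arm.movep(position, orientation): joint-space move of the TCP to a pose.
- arm.line_to(position, velocity=0.15, ori=None): straight line of the TCP; ori=None keeps the orientation; velocity is the mean speed in m/s.
- arm.move_j(angles): joint-space move.
- arm.move_gripper(opening, effort=None): opening from 0.0 (shut) to 1.0 (fully open); effort is the grip in N (None keeps the last); returns when the fingers have stopped.
- arm.pause(seconds).
- arm.ik(position, orientation): joint angles nearest the present ones, or None.
- snapshot(name): name is "scene" or "top" or "wrist"; returns the picture (420x560x3 uint8, blue, green, red); there is no depth.
- camera_info(name): a dict with "fx", "fy", "cx", "cy" (pixels), "R" (3x3) and "t" (3): a world point X has camera coordinates R X + t; the wrist camera has in their place "T_tool_cam" (4x4, takes a point from camera to tool coordinates, whose origin is the TCP and whose axes are the flange's). Camera axes: x right, y down, z forward; pixel columns grow to the right and rows downward; lengths in m; the calibration is good to about 2 mm. A picture is of the moment at which its call begins: read the wrist's pose just before it. camera_info takes no time and is no camera call.
A pose or a line that the arm cannot do raises arm.MotionError and nothing moves.
- ticket.finish_job(): hands the job in; it is judged then, once.
Readings, each from a call of its own:
- arm.read_time(): time.
- arm.read_joint_positions(): joint angles.
- arm.read_dq(): joint speeds.
- arm.read_effort(): joint torques, N m.
- arm.read_tool_pos(): TCP position.
- arm.read_eef_rot(): TCP orientation.
- arm.read_ft_force(): force on the tool from outside, world axes, zero at the start.
- arm.read_wrist_torque(): the same for the moment, N m.
- arm.read_opening(): opening from 0.0 (shut) to 1.0 (fully open).
- arm.read_finger_force(): force on a finger pad.
Only numpy, scipy, OpenCV 4.12 (cv2) and the standard library are available. Lean on these libraries where they do the work, as an engineer would, in place of code of your own. Each camera call takes 0.05 s, during which the arm holds its last target. There are 200 camera calls.

TASK

Make up the two kits from the stock on the bench: the wooden board with two pockets gets the slim grey parallel in its long slot and the collet in its round pocket; the board with three pockets gets the V-block in the square pocket, the loupe in the round one and the thin gauge block in the small oblong one. Set every part down (do not drop it), the same way up as it stands now and fully down in its pocket. Leave the dark square bar and the brown abrasive block where they lie.

Things in the scene. Friction and masses are not known exactly. Their poses are not given: they have to be found in the camera images.
- board_two: Fixed wooden kit board, 74 x 190 x 9 mm; origin at the centre of its underside, y along its length, z up. Grey-lined pockets on its centre line, 6 mm deep (floor 3 mm, rim 9 mm above the bench), about 10 mm clear round each part: long slot 34 (x) x 112 mm (y) at y = -31 mm for the parallel; round, 54 mm diameter, at y = +60 mm for the collet.
- board_three: Fixed wooden kit board, 74 x 200 x 9 mm; origin at the centre of its underside, y along its length, z up. Grey-lined pockets on its centre line, 6 mm deep (floor 3 mm, rim 9 mm above the bench), about 10 mm clear round each part: square 58 x 58 mm at y = +63 mm for the V-block; round, 56 mm diameter, at y = -2 mm for the loupe; oblong 30 (x) x 54 mm (y) at y = -65 mm for the gauge block.
- parallel_mid (a point): Centre of the ground parallel: a slim plain grey steel bar, 12 mm wide (x), 90 mm long (y), 18 mm tall (z), standing on its narrow face; the centre is 9 mm above its underside. About 0.14 kg. Grasp across the 12 mm, near the top 10 mm, so that the fingers stay above the pocket rim.
- collet_mid (a point): Centre of the collet: a turned grey steel cylinder standing on its face, 33 mm in diameter, 41 mm tall, dark springs at the top; the centre is 20.5 mm above its underside, z along its axis. About 0.09 kg.
- vblock_mid (a point): Centre of the V-block: a steel block standing on end, dark sides and bright top, 36 mm (x) by 38 mm (y) by 40 mm tall (z), with V grooves running upright; the centre is 20 mm above its underside. About 0.24 kg. Grasp across the 38 mm (y), the two flat sides.
- loupe_mid (a point): Centre of the eye loupe: a black round cup standing on its wide end, 37 mm in diameter low down and a little narrower at the top, 30 mm tall; the centre is 15 mm above its underside, z along its axis. About 0.03 kg.
- gauge_mid (a point): Centre of the gauge block: a thin bright plate standing on edge, 9 mm thick (x), 34 mm long (y), 30 mm tall (z); the centre is 15 mm above its underside. About 0.08 kg. Grasp across the 9 mm.
- square_bar_mid (a point): Not part of a kit, leave alone. Centre of the dark square steel bar, 16 mm wide (x), 100 mm long (y), 16 mm tall, thicker and darker than the parallel; the centre is 8 mm above its underside.
- abrasive_mid (a point): Not part of a kit, leave alone. Centre of the brown abrasive block, 34 mm (x) by 62 mm (y) by 20 mm tall; the centre is 10 mm above its underside.
Not all that is in view belongs to the job. What is shaped like the part that bears loupe_mid but yellow is not meant.

How it is judged:
By the outcome, as a careful person would: the job done as asked, in the order asked, and still so for the second after the job is handed in, with the robot touching nothing.
It also fails if it takes over 128 s, if anything falls off the work surface, if the arm or the gripper's body presses on something with over 40 N, if the wrist force passes 120 N, or if a joint passes its speed limit or range.

## Working session

There is one attempt and no reset: what is moved stays moved. The work goes in short steps, each a Python script; the robot and the scene stay as the last script left them, time stands still between calls to the robot, and variables do not carry over. Pictures are saved under pics/ and viewed, at most 14 in all, crops included, and the job is handed in when it is done.

```bash
ls; mkdir -p pics
python3 - <<'E'
from station import arm, snapshot, camera_info
import cv2
for n in ["scene","top"]:
    cv2.imwrite(f"pics/{n}0.png",snapshot(n))
    print(n,camera_info(n))
print(camera_info("wrist"),arm.read_eef_rot(),arm.read_time())
E
```

```text
pics
scene {'fx': 381.176009176634, 'fy': 381.176009176634, 'cx': 280.20238585434913, 'cy': 211.31791585383255, 'R': array([[-0.63617386, -0.77112852,  0.02536973],
       [-0.37303079,  0.27863112, -0.88499307],
       [ 0.6753746 , -0.57247315, -0.46491252]]), 't': array([0.33422791, 0.27097258, 0.49111277])}
top {'fx': 516.4186371064133, 'fy': 516.4186371064133, 'cx': 276.8858126471212, 'cy': 209.72137850964808, 'R': array([[ 0.0164552 , -0.99976558,  0.01407195],
       [-0.98576811, -0.01857653, -0.16708124],
       [ 0.16730348, -0.01112233, -0.98584271]]), 't': array([-0.03957107,  0.55398186,  0.90772563])}
{'fx': 358.1870341723557, 'fy': 358.1870341723557, 'cx': 285.9739172990449, 'cy': 202.8622760008783, 'T_tool_cam': array([[ 1.76399555e-03, -9.49656812e-01, -3.13287132e-01,
         7.98808350e-02],
       [ 9.99998444e-01,  1.66406494e-03,  5.86370062e-04,
        -6.25070933e-04],
       [-3.55201913e-05, -3.13287679e-01,  9.49658270e-01,
        -7.08549194e-02],
       [ 0.00000000e+00,  0.00000000e+00,  0.00000000e+00,
         1.00000000e+00]])} [ 2.16154695e-01  9.76358408e-01 -1.16337650e-03 -2.29813127e-04] 0.1
```

View pics/scene0.png

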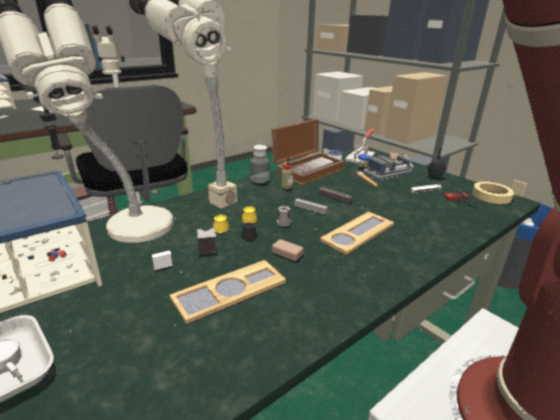

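View pics/top0.png

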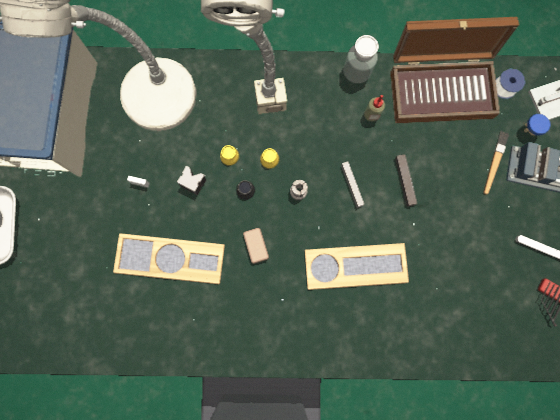

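The top view shows board_three at (170,258), board_two at (357,265), the parallel at (353,184), dark bar (406,180), collet (299,189), loupe (245,189) with yellow decoys at (229,155) and (269,157), V-block (192,179), gauge (138,182) and abrasive (256,246). The scene view agrees. Next I'll segment them.

```bash
cat > vis.py <<'E'
import cv2, numpy as np
from station import camera_info
def ray(name,px,z):
    c=camera_info(name); R,t=c["R"],c["t"]
    d=R.T@np.array([(px[0]-c["cx"])/c["fx"],(px[1]-c["cy"])/c["fy"],1]); o=-R.T@t
    return (o+d*(z-o[2])/d[2])[:2]
def project(name,X):
    c=camera_info(name); p=c["R"]@np.array(X)+c["t"]
    return np.array([c["fx"]*p[0]/p[2]+c["cx"],c["fy"]*p[1]/p[2]+c["cy"]])
E
python3 - <<'E'
import cv2,numpy as np
from vis import *
im=cv2.imread("pics/top0.png")
c=im[140:205,120:430]; c=cv2.resize(c,None,fx=2.58,fy=2.58,interpolation=cv2.INTER_CUBIC)
big=cv2.resize(im[225:300,105:425],None,fx=2.5,fy=2.5,interpolation=cv2.INTER_CUBIC)
a=np.zeros((c.shape[0]+big.shape[0],800,3),np.uint8);a[:c.shape[0],:c.shape[1]]=c[:,:800];a[c.shape[0]:,:big.shape[1]]=big
cv2.imwrite("pics/crop.png",a)
hsv=cv2.cvtColor(im,cv2.COLOR_BGR2HSV)
m=cv2.inRange(hsv,(10,60,120),(28,255,255)); m[:230]=0;m[300:]=0
for k in cv2.findContours(m,cv2.RETR_EXTERNAL,2)[0]:
    if cv2.contourArea(k)<500: continue
    P=np.array([ray("top",p,.009) for p in k[:,0]],np.float32)*1000
    print("board",cv2.minAreaRect(P), cv2.minAreaRect(k))
    h=cv2.drawContours(np.zeros_like(m),[k],-1,255,-1)&~m
    for q in cv2.findContours(h,cv2.RETR_EXTERNAL,2)[0]:
        if cv2.contourArea(q)>200:
            P=np.array([ray("top",p,.009) for p in q[:,0]],np.float32)*1000
            print("  pocket",cv2.minAreaRect(P))
# bright parts
g=im.max(2); m=(g>110).astype(np.uint8)*255; m[:145]=0;m[210:]=0
n,l,s,ce=cv2.connectedComponentsWithStats(m)
for i in range(1,n):
    if s[i,4]>40 and 120<ce[i,0]<430: print(s[i],ce[i])
E
```

```text
board ((456.50634765625, -182.17465209960938), (75.85851287841797, 192.65499877929688), 4.8218584060668945) ((356.3872375488281, 265.80755615234375), (40.37703323364258, 101.90711212158203), 86.18592071533203)
  pocket ((458.7682189941406, -208.8690185546875), (32.87211608886719, 116.52397155761719), 4.836196422576904)
  pocket ((451.6351318359375, -120.5602798461914), (53.830387115478516, 52.0255012512207), 72.62655639648438)
board ((464.53399658203125, 172.39071655273438), (202.17431640625, 75.95988464355469), 85.00009155273438) ((168.47921752929688, 258.1942138671875), (108.02459716796875, 40.48259353637695), 6.115502834320068)
  pocket ((458.7665710449219, 107.3809585571289), (53.14784622192383, 28.393444061279297), 85.30258178710938)
  pocket ((464.7928161621094, 169.9943389892578), (52.96249771118164, 52.71318054199219), 2.6603195667266846)
  pocket ((470.1514587402344, 234.5908966064453), (56.448143005371094, 56.54859924316406), 85.06465148925781)
board ((492.73236083984375, 9.254859924316406), (62.232791900634766, 34.453041076660156), 18.11789894104004) ((255.5504608154297, 244.8348846435547), (32.56609344482422, 18.198701858520508), 73.3007583618164)
[220 145  19  20 306] [229.         154.54248366]
[260 148  19  20 298] [269.26174497 157.72147651]
[397 155  20  50 440] [406.61363636 179.07727273]
[342 161  23  46 338] [352.89053254 183.40236686]
[177 166  29  25 369] [189.51761518 178.73712737]
[127 175  22  12 149] [137.23489933 180.61073826]
[290 180  18  19 213] [299.07511737 188.63849765]
```

View pics/crop.png

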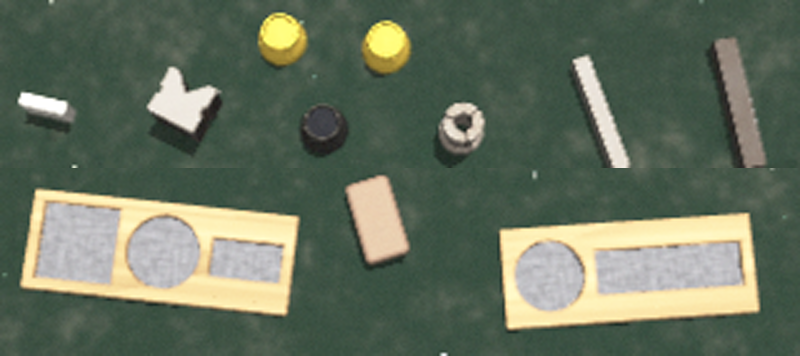

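The top crop gives both boards at about the right size, with yaw near +4.8° and −5.0°. The V-block notch opens up-right in the image. I'll take closer wrist views of the parts.

```bash
cat >> vis.py <<'E'
from scipy.spatial.transform import Rotation as Rn
def down(xdir):   # tool pointing down, tool x at angle xdir (deg); closing line is at xdir-90
    a=np.radians(xdir)/2; return [np.cos(a),np.sin(a),0.,0.]
def wray(pose,px,z):
    c=camera_info("wrist"); T=c["T_tool_cam"]; R=Rn.from_quat(pose[3:]).as_matrix()
    d=R@T[:3,:3]@np.array([(px[0]-c["cx"])/c["fx"],(px[1]-c["cy"])/c["fy"],1]); o=R@T[:3,3]+pose[:3]
    return (o+d*(z-o[2])/d[2])[:2]
E
python3 - <<'E'
from vis import *
from station import arm,snapshot
for n,px,z in [("par",(352.9,183.4),.018),("col",(299,188.6),.041),("vb",(190,178.7),.04),("loupe",(245,189),.025),("gauge",(137.2,180.6),.03)]: print(n,ray("top",px,z)*1000)
for i,(p,xd) in enumerate([((.6,.19,.20),107),((.6,-.06,.2),90)]):
    arm.movep(p,down(xd)); arm.pause(.3)
    pose=np.r_[arm.read_tool_pos(),arm.read_eef_rot()]; np.save(f"pose{i}.npy",pose)
    cv2.imwrite(f"pics/w{i}.png",snapshot("wrist")); print(pose.round(3),np.round(arm.read_joint_positions(),2),arm.read_time())
E
```

```text
par [ 613.66515514 -175.66138415]
col [596.51991412 -70.64208113]
vb [611.72943729 134.14488418]
loupe [597.15067784  31.28635203]
gauge [608.36899184 235.27073828]
[ 0.6    0.191  0.2    0.594  0.804  0.    -0.   ] [-0.45  0.7   0.19  1.61 -0.16  0.85  0.1 ] 2.35
[ 0.6   -0.058  0.2    0.706  0.708  0.    -0.   ] [-0.09  0.67  0.25  1.69 -0.21  0.81  0.25] 3.6833
```

View pics/w0.png

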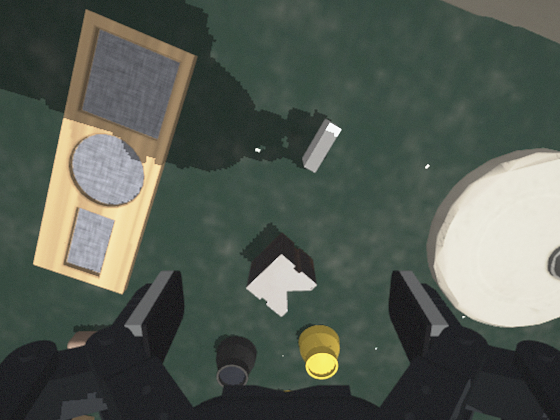

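View pics/w1.png

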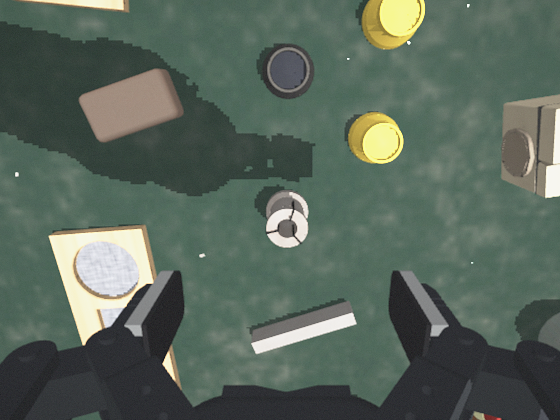

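Wrist view 0 shows the gauge at (322,147), the V-block top at (282,283) with its notch facing down-right, and the loupe at (235,373). Wrist view 1 shows the collet top at (288,230), the parallel top at about (304,329) and the loupe rim at (289,69). I'll zoom in on the gauge, V-block and parallel.

Run:
```python
import cv2,numpy as np
a=cv2.imread("pics/w0.png");b=cv2.imread("pics/w1.png")
r=lambda c,f:cv2.resize(c,None,fx=f,fy=f,interpolation=cv2.INTER_CUBIC)
o=np.zeros((580,780,3),np.uint8)
g=r(a[110:180,285:355],4);v=r(a[220:325,235:330],4);p=r(b[290:365,235:370],2.8)
o[:280,:280]=g;o[:420,300:680]=v;o[300:300+p.shape[0]-0,:][:p.shape[0],:0]=0
o2=np.zeros((600,800,3),np.uint8);o2[:280,:280]=g;o2[:420,300:680]=v;h=p.shape[0];o2[600-h:600,:0]=0
p=r(b[290:365,235:370],2.2);o2[600-165:600,0:297]=p[:165]
cv2.imwrite("pics/z.png",o2)
```

```text
(no output)
```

View pics/z.png

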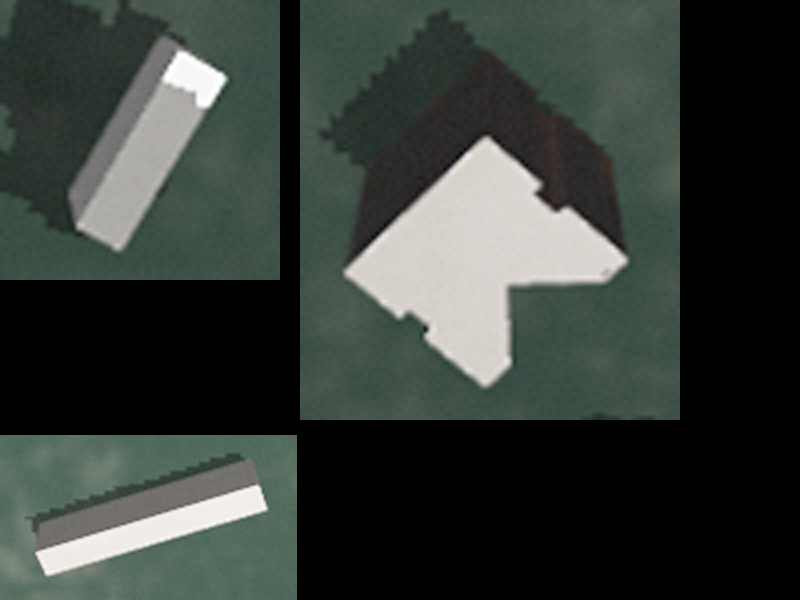

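Run:
```python
from vis import *
P=[np.load("pose0.npy"),np.load("pose1.npy")]
def quad(n,i,pts,z,f,off,y0=0,x0=0):
    Q=np.array([wray(P[i],((x-x0)/f+off[0]-.0,(y-y0)/f+off[1]),z) for x,y in pts])*1000
    e=np.roll(Q,-1,0)-Q
    print(n,Q.mean(0).round(1),np.linalg.norm(e,axis=1).round(1),np.degrees(np.arctan2(e[:,1],e[:,0])).round(1))
quad("gauge",0,[(180,48),(228,77),(121,250),(75,227)],.03,4,(285,110))
quad("vb",0,[(487,137),(627,260),(487,387),(345,270)],.04,4,(235,220),0,300)
quad("par",1,[(260,486),(268,511),(47,576),(36,551)],.018,2.2,(235,290),435)
print("col",wray(P[1],(288,230),.041)*1000,"loupe",wray(P[1],(289,69),.03)*1000)
for X in [(.6,.03,.03),(.6,-.07,.041)]: print(project("top",X))
```

```text
gauge [612.3 235.4] [ 9.4 33.9  9.  34.5] [ -12.9 -102.9  170.3   77.9]
vb [615.2 131.4] [35.8 37.6 36.3 37.7] [ -27.1 -116.1  152.9   63. ]
par [ 616.1 -178.5] [11.7 90.  12.5 90. ] [ -71.4 -160.2  108.7   19.3]
col [602.06546788 -74.26779255] loupe [602.1286738   30.70095426]
[245.5961699  186.99473638]
[298.67510543 186.77689461]
```

Run:
```python
from vis import *
def place(c,yaw,y):
    t=np.radians(yaw); return np.array(c)+y*np.array([-np.sin(t),np.cos(t)])
b2=(456.5,-182.2);b3=(464.5,172.4)
print([place(b2,4.8,y).round(1) for y in(-31,60)],[place(b3,-5,y).round(1) for y in(63,-2,-65)])
for i,z0 in ((0,3),(1,1)):
    im=cv2.imread(f"pics/w{i}.png"); pose=np.load(f"pose{i}.npy")
    hsv=cv2.cvtColor(im,cv2.COLOR_BGR2HSV); m=cv2.inRange(hsv,(8,60,60),(26,255,255)); m[300:]=0;m[:,210:]=0
    for k in cv2.findContours(m,cv2.RETR_EXTERNAL,2)[0]:
        if cv2.contourArea(k)<3000: continue
        Q=lambda k:cv2.minAreaRect(np.array([wray(pose,p,.009) for p in k[:,0]],np.float32)*1000)
        print(i,Q(k))
        h=cv2.drawContours(np.zeros_like(m),[k],-1,255,-1)&~m
        for q in cv2.findContours(h,cv2.RETR_EXTERNAL,2)[0]:
            if cv2.contourArea(q)>800: print("  pocket",Q(q))
```

```text
[array([ 459.1, -213.1]), array([ 451.5, -122.4])] [array([470. , 235.2]), array([464.3, 170.4]), array([458.8, 107.6])]
0 ((466.95849609375, 169.9364471435547), (201.56361389160156, 76.86347961425781), 85.02855682373047)
  pocket ((462.0221862792969, 107.33426666259766), (50.88566207885742, 27.87759017944336), 84.97897338867188)
  pocket ((467.587158203125, 169.47731018066406), (52.63764953613281, 53.49333953857422), 57.40351867675781)
  pocket ((473.2290344238281, 233.75869750976562), (56.31056213378906, 55.76341247558594), 85.04344177246094)
```

Measured sizes match the given ones. The wrist and top cameras differ by a constant of about 2.5 mm, so I'll work in their mean frame. First pick: the parallel.

```bash
cat > job.py <<'E'
from vis import *
from station import arm,snapshot
B={2:((.4577,-.1834),4.8),3:((.4657,.1712),-5.)}
def slot(b,y):
    c,yaw=B[b]; t=np.radians(yaw); return np.array(c)+y*np.array([-np.sin(t),np.cos(t)])
def hover(xy,xdir,z=.2):
    """go above xy and cancel the steady position error"""
    arm.movep([*xy,z],down(xdir)); arm.pause(.25)
    return np.array([*xy,z])-arm.read_tool_pos()
def pick(xy,xdir,tcp,pre,effort):
    arm.move_gripper(pre)
    e=hover(xy,xdir); print("err mm",e*1000)
    arm.line_to([*(np.array(xy)+e[:2]),tcp],.12); arm.pause(.2)
    print("at",np.round(arm.read_tool_pos(),4))
    arm.move_gripper(0.,effort); z=arm.read_tool_pos()[2]
    print("width mm",arm.read_opening()*85,"F",arm.read_finger_force())
    p=arm.read_tool_pos(); arm.line_to([p[0],p[1],.17],.15)
    print("held",arm.read_opening()*85,arm.read_finger_force()); return z
def place(xy,xdir,zpick,rel):
    e=hover(xy,xdir,.17); q=np.array(xy)+e[:2]; z=zpick+.003
    arm.line_to([*q,z+.007],.12); arm.pause(.3)
    f0=arm.read_ft_force()[2]; c=z+.007
    while c>z-.006:
        c-=.001; arm.line_to([*q,c],.03); arm.pause(.05)
        df=arm.read_ft_force()[2]-f0
        if df>4: break
    print("down at",np.round(arm.read_tool_pos(),4),"expected z",round(z,4),"dF",round(df,1))
    arm.move_gripper(rel); arm.pause(.2)
    arm.line_to([*q,.2],.15); print("t",arm.read_time())
E
python3 - <<'E'
from job import *
z=pick((.6149,-.1773),19.6,.0815,.5,60)
place(slot(2,-.031),94.8,z,.4)
cv2.imwrite("pics/p1.png",snapshot("wrist"))
E
```

```text
err mm [-0.15467485 -1.07941671  0.00824763]
at [ 0.6151 -0.1784  0.0823]
width mm 9.637602327484611 F 60.35701096057892
held 9.848343095924784 59.80042576789856
down at [ 0.4598 -0.2146  0.0848] expected z 0.0849 dF 8.7
t 14.0333
```

View pics/p1.png

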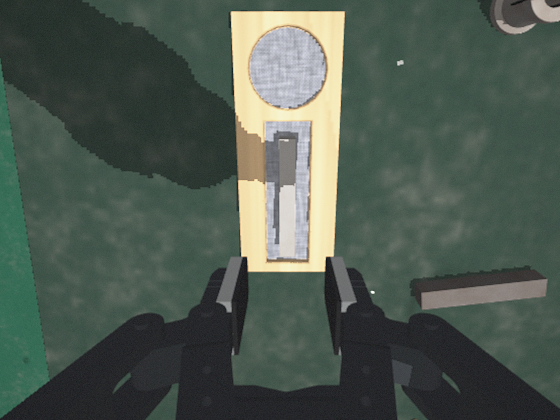

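The parallel lies down in the slot, from (286,140) to (286,257). The straight-line moves land accurately, so I'll drop the hover correction and do the collet and V-block.

```bash
sed -i 's/(np.array(xy)+e\[:2\])/xy/; s/q=np.array(xy)+e\[:2\]/q=np.array(xy)/' job.py
python3 - <<'E'
from job import *
print("collet")
z=pick((.6009,-.0731),85,.085,.7,40)
place(slot(2,.060),90,z,.6)
cv2.imwrite("pics/p2.png",snapshot("wrist"))
print("vblock")
z=pick((.614,.1326),153.5,.085,.8,60)
place(slot(3,.063),175,z,.7)
cv2.imwrite("pics/p3.png",snapshot("wrist"))
a=np.hstack([cv2.resize(cv2.imread(f"pics/p{i}.png"),(400,300)) for i in(2,3)]); cv2.imwrite("pics/p23.png",a)
E
```

```text
collet
err mm [ 0.8357601   2.19350705 -0.29077528]
at [ 0.6013 -0.0731  0.0858]
width mm 31.728535646281255 F 39.71561908721924
held 31.739022817238606 39.70036268234253
down at [ 0.4526 -0.1236  0.0884] expected z 0.0885 dF 8.9
t 23.725
vblock
err mm [ 0.05578672  1.58148846 -0.16153021]
at [0.6144 0.1327 0.0858]
width mm 36.90999133254939 F 61.39589794795029
held 36.48000850239514 60.62218523584306
down at [0.4712 0.234  0.0884] expected z 0.0885 dF 9.0
t 33.8
```

View pics/p23.png

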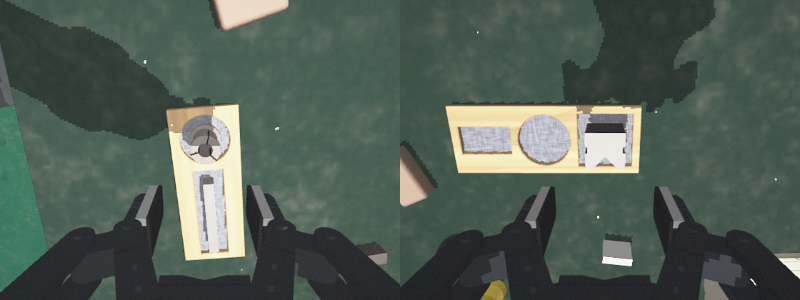

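The collet stands in its round pocket at (205,140) in the left half, and the V-block in the square pocket at (605,148) in the right half. Next are the loupe and the gauge.

Run:
```python
from job import *
print("loupe")
z=pick((.6009,.0319),10,.080,.75,25)
place(slot(3,-.002),85,z,.6)
print("gauge")
z=pick((.6111,.2366),77.5,.083,.5,50)
place(slot(3,-.065),85,z,.4)
cv2.imwrite("pics/p4.png",snapshot("wrist"))
arm.movep([.55,-.02,.3],down(90)); arm.pause(.5)
t=snapshot("top");cv2.imwrite("pics/t9.png",t)
cv2.imwrite("pics/t9c.png",cv2.resize(t[140:300,110:430],None,fx=2.5,fy=2.5,interpolation=cv2.INTER_CUBIC))
```

```text
loupe
err mm [ 0.08628921 -0.31624065  0.02695602]
at [0.6013 0.0319 0.0807]
width mm 31.95281821151918 F 24.67009995780245
held 32.107779220727075 24.545966949153808
down at [0.4657 0.1692 0.0833] expected z 0.0834 dF 8.4
t 44.4417
gauge
err mm [ 0.79114644  0.6658273  -0.40841935]
at [0.6115 0.2367 0.0838]
width mm 7.657604070956956 F 51.43535077571869
held 7.616874285330159 51.04102313518524
down at [0.46   0.1064 0.0862] expected z 0.0863 dF 7.5
t 54.1333
```

View pics/p4.png

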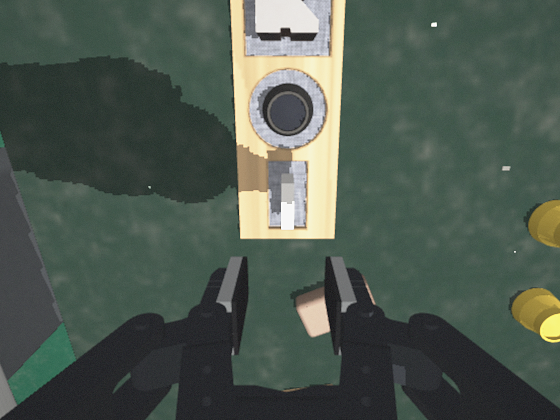

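View pics/t9c.png

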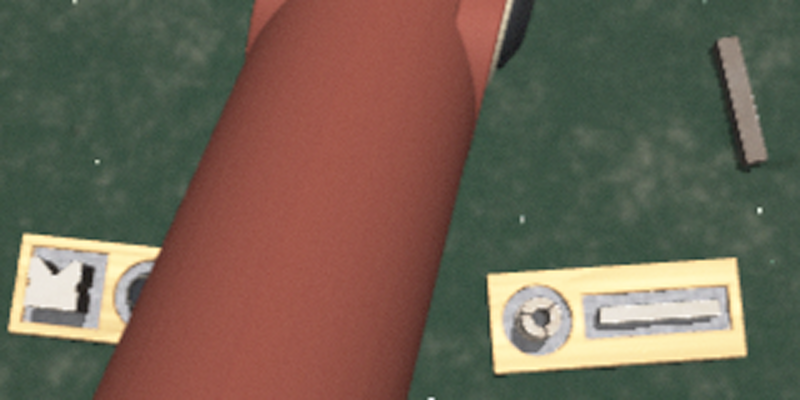

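The wrist view shows the gauge at (288,200), the loupe at (288,108) and the V-block, each inside its pocket. The top view shows the parallel and collet seated, with the dark bar where it was. Every part made contact at the expected pocket-floor height, so I'm handing in.

```bash
python3 -c "
from station import ticket; print(ticket.finish_job())"
```

```text
the job is handed in; nothing more can be done
None
```

Both kits are made up and the job is handed in at about 55 s: all five parts are seated upright in their pockets, and the dark bar and abrasive block were left alone.

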